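# Set and wedge-lock the length stop on a cue workshop's jig

### The job

Set the jig's length stop to the finished cue extension lying in its V rests: slide the stop bar by its black post gently up to the extension and on until the extension is fully home against the end plate with no gap at either end. Then slide the brass thumb wedge forward along its ramp until it jams the bar fast, thumb-tight but not forced, so that the bar stays up against the extension when you let go. Leave the other things on the bench alone.

Things in the scene. Friction and masses are not known exactly. Their poses are not given: they have to be found in the camera images.
- jig: Length jig fixed on the bench: grey base plate 110 x 530 mm, 12 mm thick. Origin at bench level under the stop bar's line; y runs along the bar towards the steel end plate, x across it to the wedge's side, z up. Two dark guide bridges (at y -125 and +33 mm, 44 mm wide in x, tops 31 mm above the bench) keep the bar down and straight; a steel rail backs the bar opposite the wedge.
- lock_block: Blue block with the wedge's ramp, bolted on the jig beside the bar, its top 29 mm above the bench. Origin near the jig's, 12 mm above the bench, axes as the jig's; it spans y -130 to +20 mm and x 15 to 56 mm. Its setting varies by some mm along the bar and by up to 1.6 mm across it.
- stop_bar: Loose steel stop bar, 20 mm wide, 12 mm high, 310 mm long, 0.5 to 0.8 kg, lying on the base plate with about 1 mm side play; takes 2 to 6 N to slide. Origin under the centre of its nose face; y points forward to the extension. The nose is a plate 36 mm wide, 32 mm high. At the start it is 40 to 60 mm short of its final place.
- bar_post (a point): Grip centre of the bar's black upright post, 46 mm above the bench, 295 mm behind the nose face. The post is 14 mm across the bar, 16 mm along it, and stands from 24 to 64 mm above the bench, with free room all round.
- bar_nose (a point): Point on the bar's nose face that meets the middle of the extension's end, 30 mm above the bench.
- end_face (a point): Point on the face of the fixed steel end plate (70 mm wide, 62 mm high) that the extension's far end meets, 30 mm above the bench; axes as the jig's. With the stop set, the nose face is one extension length (140 mm) from it.
- sample: The finished cue extension: wooden rod, 26 mm diameter, 140 mm long, 85 g, black collar and coloured rings at the end facing the stop, rubber bumper at the other, lying loose in two V rests along the jig's y. Origin at its centre, 30 mm up. Starts 6 to 20 mm short of the end plate, clear of the nose; slides when the nose pushes it. Do not press it with more than 20 N.
- wedge: Brass thumb wedge, 56 mm long, 12 mm high, captive on the ramp beside the bar; origin under its middle. It slides only along the ramp, forward and in towards the bar: (-0.141, 0.990, 0) in the jig's axes, total travel 72 mm, about 5 N while free. It starts drawn back and bites on the bar after 15 to 50 mm; just where cannot be measured.
- wedge_tab (a point): Grip centre of the wedge's brass thumb tab, 47 mm above the bench; tab 14 mm square, from 25 to 63 mm above the bench, 12 mm behind the wedge's middle, 55 mm or more free behind it once the stop is set. Once the wedge bites, the push rises over some mm: 11 to 15 N kept up along the ramp is thumb-tight, under 9 N too loose, over 18 N forced. It stays where it is left.
- screwdriver: Bystander: red-handled screwdriver, 190 mm long, lying on the bench. Origin at bench level. Leave alone.
- wax_tin: Bystander: green wax tin, 66 mm across, 36 mm high. Origin under its centre. Leave alone.
- centre: Bystander: steel lathe centre standing on its base, 42 mm across, 56 mm high. Origin under its centre. Leave alone.
- chalk: Bystander: blue cue chalk, a 22 mm block. Origin under its centre. Leave alone.

How it is judged:
By the outcome, as a careful person would: the job done as asked, in the order asked, and still so for the second after the job is handed in, with the robot touching nothing.
It also fails if it takes over 48 s, if anything falls off the work surface, if the arm or the gripper's body presses on something with over 40 N, if the wrist force passes 120 N, or if a joint passes its speed limit or range.

### The arm

A 6-joint arm with a two-finger parallel gripper is mounted at the origin on the work surface. World frame = base frame: x ahead of the robot, y to its left, z up, the work surface at z = 0. Lengths are in m, angles in degrees, forces in N, time in s.
With the tool pointing down it reaches from about 0.375 to 0.925 m from the base axis. Payload 5.7 kg.
Tool frame: the origin (TCP) lies midway between the tips of the shut fingers; the grasp point (between the pads) lies 19 mm behind it; z points along the fingers, y is the direction in which the jaws open and shut (so a half turn about z gives the same grasp; the last joint's range is limited). The gripper opens to 85 mm and grips with 20 to 120 N. Pads are 22 mm wide; open, the fingers measure 114 mm over their backs; the gripper's body (76 mm by 85 mm) begins 54 mm behind the grasp point. The pads swing forward as they close: fully open they stand 13 mm farther back than shut.
Start: joints at [-80.965, 20.558, 86.54, -0, 72.909, -6.595], TCP at [0.162, -0.578, 0.231] pointing down, gripper open.
Joint ranges: [-170.27, 170.27], [-57.76, 135], [12.27, 136.19], [-55.21, 235.2], [11.17, 155.16], [-170.74, 170.74]. Speed limits (degrees/s): [136.94, 136.94, 180, 180, 180, 180].

### API

Orientations are given as [roll, pitch, yaw] about the fixed x, y, z axes, in that order (R = Rz(yaw) Ry(pitch) Rx(roll)).
In Python, from plant import get_obs, read_camera, get_calibration, arm gives the robot as it stands.
- The arm moves only by the tool drive_tool, never from a script. Its argument "steps" is a list of rows, each an object with "slide": the shift along the tool's x, y, z in m, a list of three; "twist": the turn, a rotation vector about the tool's x, y, z in rad, a list of three. In form: [{"slide": [x, y, z], "twist": [rx, ry, rz]}, ...]. A call has 1 to 20 rows; each row is the pose to reach, as a shift and turn from the pose measured when the call began, along the tool's axes at that moment; what a row does not reach only later rows make up. A row lasts 1/8 s, in which the tool goes at most 62.5 mm and 10.7 degrees, less where a joint would pass 70% of its speed; a pose out of reach is approached as far as the arm can. A call with a gripper value outside its range is refused whole. "grip" is the gripper command: -1 is shut, 1 is fully open, values between are in proportion, set as the call begins (left out, the last holds). The fingers move at their own pace and stop on an object; "newtons" is the grip in N (left out, the last holds). Time passes only in rows, so rows that repeat a pose let the fingers close. It gives the time, the measured TCP pose, the force and the opening at its end, in the units of the state.
- get_obs(): the state, without advancing time (a new reading comes with each control period).
- read_camera(name): name is "scene" or "top" or "wrist"; returns (picture, depth): 480x640x3 uint8, blue, green, red; 480x640 float32, m along the optical axis (not along the pixel's ray), 0 where there is no reading.
- get_calibration(name): a dict with "K" (3x3 intrinsics, pixels), "R" (3x3) and "t" (3): a world point X has camera coordinates R X + t. Camera axes: x right, y down, z forward; pixel columns grow to the right and rows downward; lengths in m; the calibration is good to about 2 mm. A picture is of the moment at which its call begins: read the wrist's pose just before it. get_calibration takes no time and is no camera call; for the wrist camera it gives the pose at the moment of the call.
- arm.job_done(): hands the job in, once; it reports no verdict.
The state is a dict: "time": time; "joint_positions": joint angles; "joint_velocities": joint speeds; "joint_torque": joint torques, N m; "ee_pos": TCP position; "ee_rot": TCP orientation; "force": force on the tool from outside, world axes, zero at the start; "torque": the same for the moment, N m; "opening": finger opening in m.
Only numpy, scipy, OpenCV 4.12 (cv2) and the standard library are available. Lean on these libraries where they do the work, as an engineer would, in place of code of your own. Each camera call takes 0.05 s, during which the arm holds its last target. There are 200 camera calls.

## Working session

There is one attempt and no reset: what is moved stays moved. The work goes in short steps, Python scripts to look and compute and a tool call to move; the robot and the scene stay as the last step left them, time stands still between calls to the robot, and variables do not carry over. Pictures are saved under pics/ and viewed, about 8 in all and at most 12, crops included, and the job is handed in when it is done.

Besides the shell and the picture viewer there is one more tool, called after "Emit:" as name([rows], argument=value, ...), one row to a line, values as JSON. drive_tool: Moves the arm, as the interface text tells. Its arguments: {"type":"object","properties":{"steps":{"type":"array"},"grip":{"type":"number"},"newtons":{"type":"number"}},"required":["steps"]}

```bash
ls; mkdir -p pics
python3 - <<'E'
from plant import *
import cv2,numpy as np
o=get_obs();print(o)
for n in("scene","top"):
    im,d=read_camera(n);cv2.imwrite(f"pics/{n}0.png",im);np.save(f"pics/{n}0.npy",d)
    c=get_calibration(n);print(n,c)
E
```

```text
pics
{'time': 0.0, 'joint_positions': array([-8.09645993e+01,  2.05987023e+01,  8.66012265e+01, -1.10342938e-03,
        7.29076938e+01, -6.59336148e+00]), 'joint_velocities': array([-0.07158631, -0.00362976, -0.0178334 ,  0.09888979, -0.01802793,
       -0.05080722]), 'joint_torque': array([-4.65062389e-03, -5.27624309e+01, -2.78627139e+01, -3.27738908e-04,
        1.34258461e-02,  1.91403450e-05]), 'ee_pos': array([ 0.16153137, -0.57712152,  0.23043074]), 'ee_rot': array([-1.79892968e+02, -1.13103360e-02,  1.56290769e+01]), 'force': array([ 0.54717563, -0.27470441, -0.10930486]), 'torque': array([-0.01472863, -0.00029246, -0.00130085]), 'opening': 0.08564995139473758}
scene {'K': array([[510.58844481,   0.        , 321.29844073],
       [  0.        , 510.58844481, 247.09226146],
       [  0.        ,   0.        ,   1.        ]]), 'R': array([[-0.08661202,  0.99608267,  0.01782324],
       [ 0.63550272,  0.06901875, -0.76900761],
       [-0.76722529, -0.05527858, -0.63899111]]), 't': array([-0.05305398, -0.32820294,  1.4510246 ])}
top {'K': array([[543.35432724,   0.        , 307.90980525],
       [  0.        , 543.35432724, 237.45727294],
       [  0.        ,   0.        ,   1.        ]]), 'R': array([[-0.02731218, -0.99940615, -0.02100949],
       [-0.98254321,  0.03070851, -0.18348248],
       [ 0.18401869,  0.01563142, -0.98279844]]), 't': array([0.11549276, 0.55493515, 0.77304864])}
```

View pics/top0.png

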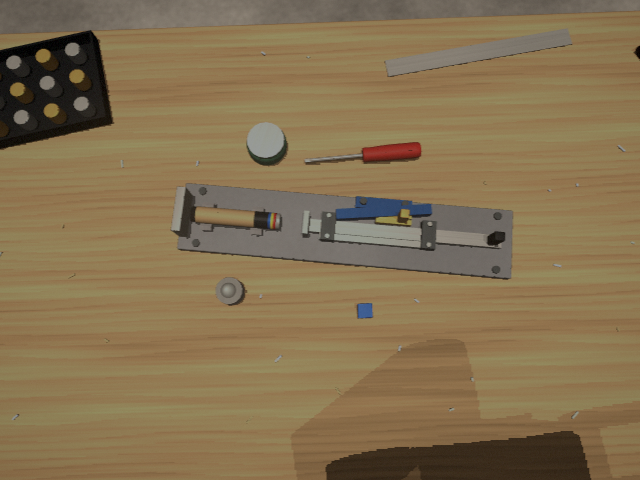

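View pics/scene0.png

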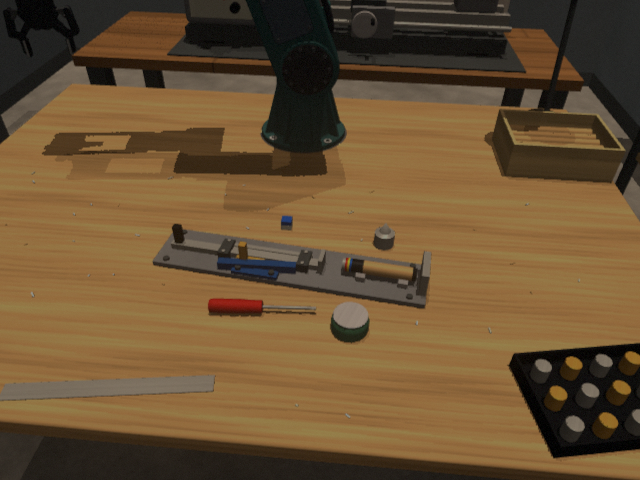

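The top view shows the jig: end plate at about (180,210), post top at (495,236), wedge tab top at (404,213), sample from 195 to 280, nose at (305,222). I'll intersect these pixel rays with the known heights.

```bash
cat > h.py <<'E'
from plant import *
import cv2,numpy as np
def ray(n,uv,z,c=None):
    c=c or get_calibration(n);K,R,t=c["K"],c["R"],c["t"]
    o=-R.T@t;d=R.T@np.linalg.solve(K,[uv[0],uv[1],1]);return o+d*(z-o[2])/d[2]
E
python3 - <<'E'
from h import *
np.set_printoptions(precision=4,suppress=True)
d=np.load("pics/top0.npy");im=cv2.imread("pics/top0.png")
for nm,uv,z in [("s1",(203,191),.014),("s2",(497,216),.014),("s3",(196,243),.014),("s4",(496,269),.014),("post",(495,236),.064),("tab",(404,213),.063),("nose",(304,223),.032+.012),("endtop",(182,210),.062),("sampL",(195,216),.03),("sampR",(280,220),.03)]:
    print(nm,ray("top",uv,z),d[uv[1],uv[0]])
a=ray("top",(203,191),.014)-ray("top",(497,216),.014);b=ray("top",(196,243),.014)-ray("top",(496,269),.014)
print(np.degrees(np.arctan2(a[1],a[0])),np.degrees(np.arctan2(b[1],b[0])))
# depth based heights along jig: dense cloud
c=get_calibration("top");K,R,t=c["K"],c["R"],c["t"]
v,u=np.mgrid[180:275,170:520];z=d[180:275,170:520]
P=np.stack([(u-K[0,2])/K[0,0]*z,(v-K[1,2])/K[1,1]*z,z],-1)-t;P=P@R
P=P[z>0]
for lo,hi in [(.008,.016),(.055,.07)]:
    Q=P[(P[:,2]>lo)&(P[:,2]<hi)];print(lo,len(Q))
    if lo<.02:
        r=cv2.minAreaRect(Q[:,:2].astype(np.float32)*1000);print(r)
    else:
        n,l=0,None
        for x in Q[::12]:print(x,end="")
cv2.imwrite("pics/c.png",cv2.resize(im[175:280,170:520],None,fx=2.28,fy=2.28,interpolation=cv2.INTER_CUBIC))
E
```

```text
s1 [0.6474 0.2681 0.014 ] 0.8805095
s2 [ 0.5906 -0.202   0.014 ] 0.8621634
s3 [0.5619 0.2786 0.014 ] 0.86331874
s4 [ 0.506  -0.1928  0.014 ] 0.84797764
post [ 0.5494 -0.1793  0.064 ] 0.80992085
tab [ 0.5891 -0.0467  0.063 ] 0.81953543
nose [0.5826 0.1048 0.044 ] 0.83861184
endtop [0.6049 0.2897 0.062 ] 0.8287082
sampL [0.6024 0.277  0.03  ] 0.8455522
sampR [0.5916 0.1427 0.03  ] 0.86643285
83.11806351968663 83.23493091788163
0.008 14248
((577.103271484375, 41.35540771484375), (530.6598510742188, 110.9820785522461), 83.16413116455078)
0.055 674
[0.6429 0.2979 0.0625][0.6395 0.2992 0.0632][0.6379 0.2961 0.0629][0.6363 0.2946 0.0628][0.6341 0.291  0.0646][0.6333 0.2887 0.0616][0.6326 0.2865 0.058 ][0.6284 0.299  0.0632][0.6272 0.2963 0.0615][0.6256 0.2948 0.0615][0.6234 0.2927 0.0634][0.622  0.2898 0.0627][0.6212 0.2876 0.0592][0.6187 0.3016 0.0585][0.6165 0.2995 0.0605][0.6143 0.2973 0.0627][0.6132 0.2948 0.0606][0.611  0.2912 0.0626][0.6106 0.2893 0.0578][0.6071 0.3023 0.061 ][ 0.595  -0.0469  0.0643][0.6046 0.2924 0.0636][ 0.5933 -0.0529  0.0638][ 0.5916 -0.042   0.0659][0.6016 0.2984 0.0635][ 0.5898 -0.0478  0.0662][0.6    0.2909 0.0631][0.5987 0.3029 0.0636][ 0.5873 -0.0434  0.0646][0.5979 0.2964 0.0593][ 0.5855 -0.0492  0.0649][0.5954 0.291  0.0625][0.5941 0.303  0.0632][ 0.583  -0.0449  0.063 ][0.5923 0.2953 0.0633][0.5911 0.303  0.0628][0.5897 0.3003 0.0614][0.5876 0.2967 0.0635][0.5859 0.2935 0.0637][0.5848 0.2926 0.0615][0.5822 0.3063 0.0612][0.5802 0.3028 0.0628][0.578  0.2991 0.0652][0.5771 0.2955 0.0614][0.5768 0.294  0.0554][0.5738 0.3044 0.0564][ 0.5554 -0.1798  0.0643][ 0.5539 -0.1795  0.0646][ 0.5528 -0.1787  0.0623][ 0.5516 -0.1775  0.061 ][ 0.551  -0.1774  0.0563][ 0.5486 -0.1917  0.0666][ 0.5474 -0.1906  0.0651][ 0.5457 -0.1885  0.0665][ 0.5445 -0.189   0.0647][ 0.5431 -0.1892  0.0638][ 0.5423 -0.1888  0.0603]
```

View pics/c.png

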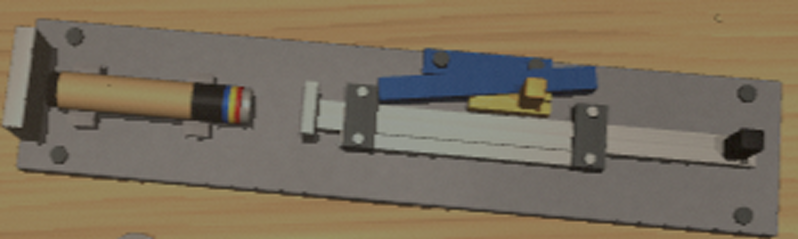

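The crop gives a jig heading of about 83.2° (y axis (0.119, 0.993)). The post is near (0.549, -0.186) and the tab near (0.589, -0.048). Both agree with the stated heights and with the 295 mm nose-to-post distance. Next I move above the post with the jaws across the bar (yaw 83).

Emit:
drive_tool([
  {"slide": [0.04, -0.022, 0.005], "twist": [0, 0, -0.1]},
  {"slide": [0.08, -0.045, 0.01], "twist": [0, 0, -0.2]},
  {"slide": [0.12, -0.068, 0.015], "twist": [0, 0, -0.3]},
  {"slide": [0.16, -0.09, 0.02], "twist": [0, 0, -0.4]},
  {"slide": [0.2, -0.113, 0.025], "twist": [0, 0, -0.5]},
  {"slide": [0.24, -0.136, 0.03], "twist": [0, 0, -0.6]},
  {"slide": [0.28, -0.16, 0.035], "twist": [0, 0, -0.7]},
  {"slide": [0.32, -0.18, 0.04], "twist": [0, 0, -0.8]},
  {"slide": [0.36, -0.205, 0.045], "twist": [0, 0, -0.9]},
  {"slide": [0.4, -0.227, 0.05], "twist": [0, 0, -1.0]},
  {"slide": [0.44, -0.25, 0.055], "twist": [0, 0, -1.1]},
  {"slide": [0.4785, -0.272, 0.06], "twist": [0, 0, -1.1786]},
  {"slide": [0.4785, -0.272, 0.06], "twist": [0, 0, -1.1786]},
  {"slide": [0.4785, -0.272, 0.06], "twist": [0, 0, -1.1786]},
], grip=0.3, newtons=40)

```text
time: 1.85
ee_pos: [0.5484, -0.1862, 0.1707]
ee_rot: [-179.9, -0.1, 83.2]
force: [-0.6, -0.5, 0.1]
opening: 0.0555
```

Run:
```python
from h import *
np.set_printoptions(precision=4,suppress=True)
o=get_obs();print(o["time"],o["ee_pos"],o["ee_rot"],o["force"],o["opening"])
c=get_calibration("wrist");im,d=read_camera("wrist");cv2.imwrite("pics/w1.png",im);np.save("pics/w1.npy",d)
np.savez("pics/w1c.npz",**c);print(c)
K,R,t=c["K"],c["R"],c["t"];v,u=np.mgrid[0:480,0:640]
P=(np.stack([(u-K[0,2])/K[0,0]*d,(v-K[1,2])/K[1,1]*d,d],-1)-t)@R
m=(d>0)&(P[...,2]>.058)&(P[...,2]<.07)
for nm,x,y in(("post",.549,-.186),("tab",.589,-.048)):
    Q=P[m&(np.hypot(P[...,0]-x,P[...,1]-y)<.03)]
    if len(Q):print(nm,len(Q),Q.mean(0),cv2.minAreaRect((Q[:,:2]*1000).astype(np.float32)))
```

```text
1.85 [ 0.5484 -0.1862  0.1707] [-179.8993   -0.0843   83.1669] [-0.6271 -0.5313  0.08  ] 0.05554327738317635
{'K': array([[391.6483,   0.    , 324.3724],
       [  0.    , 391.6483, 243.9975],
       [  0.    ,   0.    ,   1.    ]]), 'R': array([[ 0.9929, -0.1193, -0.0008],
       [-0.1151, -0.9595,  0.2571],
       [-0.0315, -0.2552, -0.9664]]), 't': array([-0.5657, -0.1329,  0.2893])}
post 498 [ 0.548  -0.1848  0.0634] ((548.0073852539062, -185.29286193847656), (15.629741668701172, 13.319758415222168), 83.04634857177734)
tab 396 [ 0.5864 -0.0513  0.0622] ((586.662109375, -51.06112289428711), (7.697808265686035, 14.036776542663574), 83.52450561523438)
```

View pics/w1.png

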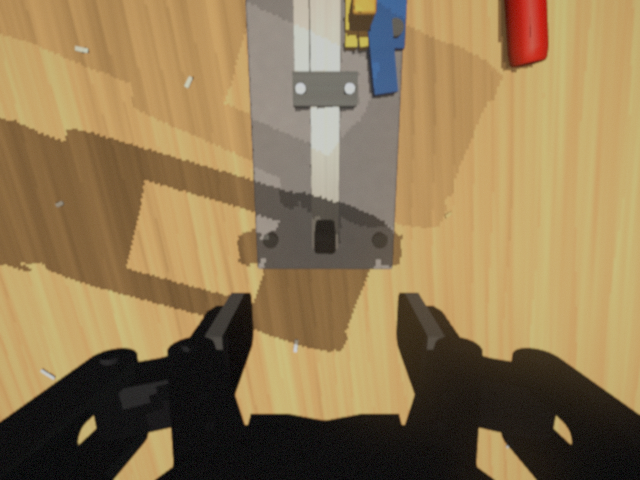

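The wrist view shows the post at (325,237), free on both sides, and depth puts it at (0.548, -0.185). I descend and grip.

Emit:
drive_tool([
  {"slide": [0.001, -0.0005, 0.04], "twist": [0, 0, 0]},
  {"slide": [0.001, -0.0005, 0.08], "twist": [0, 0, 0]},
  {"slide": [0.001, -0.0005, 0.12], "twist": [0, 0, 0]},
  {"slide": [0.001, -0.0005, 0.142], "twist": [0, 0, 0]},
  {"slide": [0.001, -0.0005, 0.142], "twist": [0, 0, 0]},
  {"slide": [0.001, -0.0005, 0.142], "twist": [0, 0, 0]},
])

```text
time: 2.65
ee_pos: [0.5479, -0.1864, 0.0298]
ee_rot: [-180.0, -0.1, 83.0]
force: [1.1, -0.2, -0.2]
opening: 0.0553
```

Emit:
drive_tool([
  {"slide": [0, 0, 0], "twist": [0, 0, 0]},
  {"slide": [0, 0, 0], "twist": [0, 0, 0]},
  {"slide": [0, 0, 0], "twist": [0, 0, 0]},
  {"slide": [0, 0, 0], "twist": [0, 0, 0]},
  {"slide": [0, 0, 0], "twist": [0, 0, 0]},
  {"slide": [0, 0, 0], "twist": [0, 0, 0]},
], grip=-1, newtons=40)

```text
time: 3.4
ee_pos: [0.5485, -0.1867, 0.0309]
ee_rot: [179.9, -0.0, 83.1]
force: [-1.3, -0.9, 7.4]
opening: 0.0135
```

Gripped (opening 13.5 mm). There is about 7 N of downward press, so I ease up 1 mm while sliding the first 30 mm.

Emit:
drive_tool([
  {"slide": [0.001, 0, -0.001], "twist": [0, 0, 0]},
  {"slide": [0.004, 0, -0.001], "twist": [0, 0, 0]},
  {"slide": [0.008, 0, -0.001], "twist": [0, 0, 0]},
  {"slide": [0.012, 0, -0.001], "twist": [0, 0, 0]},
  {"slide": [0.016, 0, -0.001], "twist": [0, 0, 0]},
  {"slide": [0.02, 0, -0.001], "twist": [0, 0, 0]},
  {"slide": [0.024, 0, -0.001], "twist": [0, 0, 0]},
  {"slide": [0.028, 0, -0.001], "twist": [0, 0, 0]},
  {"slide": [0.03, 0, -0.001], "twist": [0, 0, 0]},
  {"slide": [0.032, 0, -0.001], "twist": [0, 0, 0]},
])

```text
time: 4.65
ee_pos: [0.5524, -0.1549, 0.0319]
ee_rot: [179.9, -0.0, 83.1]
force: [-0.4, -1.2, -3.5]
opening: 0.0131
```

Run:
```python
from h import *
np.set_printoptions(precision=4,suppress=True)
o=get_obs();print(o["time"],o["ee_pos"],o["ee_rot"],o["force"],o["opening"])
im,d=read_camera("top");cv2.imwrite("pics/t2.png",cv2.resize(im[180:280,165:365],None,fx=4,fy=4,interpolation=cv2.INTER_CUBIC))
```

```text
4.65 [ 0.5524 -0.1549  0.0319] [179.9354  -0.0053  83.0684] [-0.3985 -1.1858 -3.4921] 0.013144911769586062
```

View pics/t2.png

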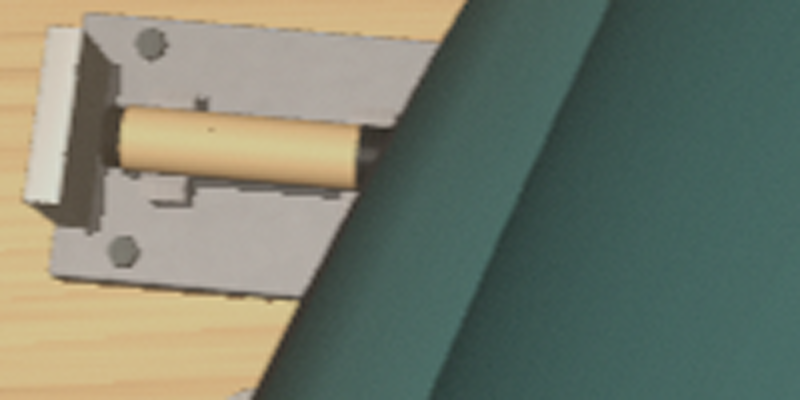

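The top view shows the sample with the nose side hidden by the arm, so I continue by force in short, slow strokes.

Emit:
drive_tool([
  {"slide": [0.001, 0, 0], "twist": [0, 0, 0]},
  {"slide": [0.002, 0, 0], "twist": [0, 0, 0]},
  {"slide": [0.003, 0, 0], "twist": [0, 0, 0]},
  {"slide": [0.004, 0, 0], "twist": [0, 0, 0]},
  {"slide": [0.005, 0, 0], "twist": [0, 0, 0]},
  {"slide": [0.006, 0, 0], "twist": [0, 0, 0]},
])

```text
time: 5.45
ee_pos: [0.5531, -0.1488, 0.0319]
ee_rot: [179.9, -0.0, 83.1]
force: [0.4, -2.5, -3.9]
opening: 0.0133
```

Emit:
drive_tool([
  {"slide": [0.001, 0, 0], "twist": [0, 0, 0]},
  {"slide": [0.002, 0, 0], "twist": [0, 0, 0]},
  {"slide": [0.003, 0, 0], "twist": [0, 0, 0]},
  {"slide": [0.004, 0, 0], "twist": [0, 0, 0]},
])

```text
time: 5.95
ee_pos: [0.5536, -0.1448, 0.0319]
ee_rot: [179.9, -0.0, 83.1]
force: [-0.6, -1.8, -3.7]
opening: 0.0136
```

Run:
```python
from h import *
np.set_printoptions(precision=4,suppress=True)
o=get_obs();print(o["time"],o["ee_pos"],o["ee_rot"],o["force"],o["opening"])
im,d=read_camera("scene");cv2.imwrite("pics/s3.png",cv2.resize(im[215:315,230:440],None,fx=3.8,fy=3.8,interpolation=cv2.INTER_CUBIC))
```

```text
5.95 [ 0.5536 -0.1448  0.0319] [179.9341  -0.0081  83.0684] [-0.6255 -1.7643 -3.7053] 0.013551422871487317
```

View pics/s3.png

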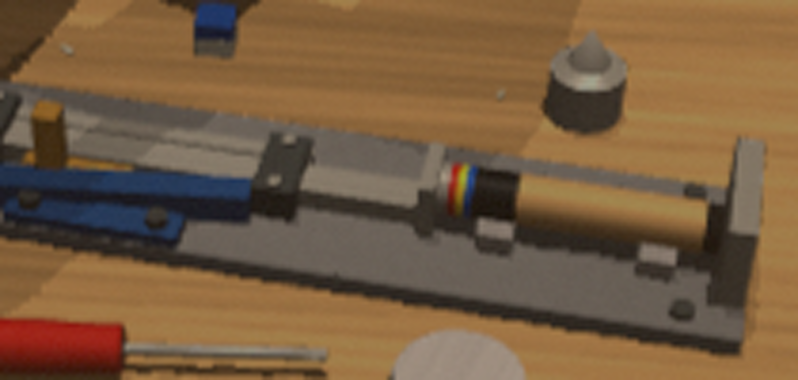

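The scene view shows the nose touching the ringed end at about (440,190) in the crop, with the bumper close to the plate at (720,225). I continue with smaller steps and watch the force.

Emit:
drive_tool([
  {"slide": [0.0007, 0, 0], "twist": [0, 0, 0]},
  {"slide": [0.0014, 0, 0], "twist": [0, 0, 0]},
  {"slide": [0.002, 0, 0], "twist": [0, 0, 0]},
])

```text
time: 6.38
ee_pos: [0.554, -0.1431, 0.032]
ee_rot: [179.9, 0.0, 83.1]
force: [-0.6, -6.5, -3.0]
opening: 0.0137
```

Emit:
drive_tool([
  {"slide": [0.0007, 0, 0], "twist": [0, 0, 0]},
  {"slide": [0.0014, 0, 0], "twist": [0, 0, 0]},
  {"slide": [0.002, 0, 0], "twist": [0, 0, 0]},
])

```text
time: 6.75
ee_pos: [0.5548, -0.1432, 0.0324]
ee_rot: [179.8, 0.2, 83.2]
force: [-1.7, -12.8, -3.0]
opening: 0.0135
```

Emit:
drive_tool([
  {"slide": [0.0007, 0, 0], "twist": [0, 0, 0]},
  {"slide": [0.0014, 0, 0], "twist": [0, 0, 0]},
])

```text
time: 7.0
ee_pos: [0.5548, -0.1432, 0.0324]
ee_rot: [179.8, 0.3, 83.2]
force: [-2.4, -11.3, -3.9]
opening: 0.0137
```

Motion stopped at about 44 mm of travel with roughly 11 N. I check that the sample is really home.

Run:
```python
from h import *
np.set_printoptions(precision=4,suppress=True)
o=get_obs();print(o["time"],o["ee_pos"],o["force"])
im,d=read_camera("scene");a=cv2.resize(im[235:310,310:440],None,fx=4.5,fy=4.5,interpolation=cv2.INTER_CUBIC)
im,d=read_camera("top");b=cv2.resize(im[180:240,165:295],None,fx=4.5,fy=4.5,interpolation=cv2.INTER_CUBIC)
cv2.imwrite("pics/s4.png",cv2.vconcat([a[:330],b]))
```

```text
7.0 [ 0.5548 -0.1432  0.0324] [ -2.4232 -11.3261  -3.9408]
```

View pics/s4.png

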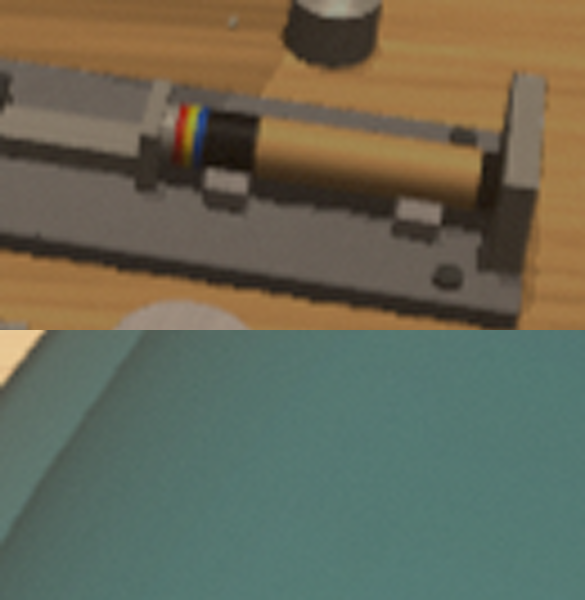

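The bumper is on the plate at crop (490,180) and the nose is on the ringed end at (165,130). My coordinates give 140 mm from nose to plate, as specified. I relax the press before releasing.

Emit:
drive_tool([
  {"slide": [0.0003, 0, 0], "twist": [0, 0, 0]},
  {"slide": [0.0003, 0, 0], "twist": [0, 0, 0]},
])

```text
time: 7.35
ee_pos: [0.5548, -0.1433, 0.0324]
ee_rot: [179.8, 0.4, 83.2]
force: [-0.8, -6.5, -3.6]
opening: 0.0133
```

Emit:
drive_tool([
  {"slide": [0, 0, 0], "twist": [0, 0, 0]},
  {"slide": [0, 0, 0], "twist": [0, 0, 0]},
  {"slide": [0, 0, 0], "twist": [0, 0, 0]},
], grip=0)

```text
time: 7.72
ee_pos: [0.555, -0.143, 0.0326]
ee_rot: [179.8, 0.3, 83.2]
force: [0.5, -0.0, -0.7]
opening: 0.0426
```

Emit:
drive_tool([
  {"slide": [0, 0, -0.02], "twist": [0, 0, 0]},
  {"slide": [0, 0, -0.05], "twist": [0, 0, 0]},
  {"slide": [0, 0, -0.09], "twist": [0, 0, 0]},
  {"slide": [0, 0, -0.12], "twist": [0, 0, 0]},
  {"slide": [0, 0, -0.12], "twist": [0, 0, 0]},
])

```text
time: 8.35
ee_pos: [0.5567, -0.1427, 0.1553]
ee_rot: [179.5, 0.4, 83.2]
force: [1.5, -0.3, -0.9]
opening: 0.0428
```

```bash
cat > w.py <<'E'
from h import *
np.set_printoptions(precision=4,suppress=True)
o=get_obs();print(o["time"],o["ee_pos"],o["ee_rot"],o["force"],o["opening"])
def meas(save=None):
    c=get_calibration("wrist");im,d=read_camera("wrist")
    if save:cv2.imwrite(save,im)
    K,R,t=c["K"],c["R"],c["t"];v,u=np.mgrid[0:480,0:640]
    P=(np.stack([(u-K[0,2])/K[0,0]*d,(v-K[1,2])/K[1,1]*d,d],-1)-t)@R
    m=(d>0)&(P[...,2]>.058)&(P[...,2]<.07)
    for nm,x,y in(("post",.553,-.142),("tab",.5875,-.05)):
        Q=P[m&(np.hypot(P[...,0]-x,P[...,1]-y)<.025)]
        if len(Q):print(nm,len(Q),Q.mean(0),cv2.minAreaRect((Q[:,:2]*1000).astype(np.float32)))
E
python3 -c "
from w import *
meas('pics/w5.png')"
```

```text
8.35 [ 0.5567 -0.1427  0.1553] [179.4965   0.4014  83.2113] [ 1.5164 -0.3269 -0.9214] 0.042773903748725604
post 582 [ 0.5542 -0.1416  0.0633] ((553.9823608398438, -142.2618408203125), (16.067066192626953, 13.864659309387207), 83.18289184570312)
tab 653 [ 0.5869 -0.0477  0.0625] ((587.0325927734375, -47.65719223022461), (13.816631317138672, 13.878061294555664), 82.87325286865234)
```

The bar held after release: the post reads (0.554, -0.142). I shut the fingers and place them behind the wedge tab, turned to the ramp heading of 91.3°.

Emit:
drive_tool([
  {"slide": [0.03, 0.01, 0.0], "twist": [0, 0, -0.05]},
  {"slide": [0.06, 0.02, 0.0], "twist": [0, 0, -0.1]},
  {"slide": [0.068, 0.023, 0.02], "twist": [0, 0, -0.141]},
  {"slide": [0.068, 0.023, 0.05], "twist": [0, 0, -0.141]},
  {"slide": [0.068, 0.023, 0.08], "twist": [0, 0, -0.141]},
  {"slide": [0.068, 0.023, 0.08], "twist": [0, 0, -0.141]},
], grip=-1)

```text
time: 9.15
ee_pos: [0.5834, -0.0771, 0.0699]
ee_rot: [-179.8, 0.3, 91.3]
force: [0.6, 0.0, 1.3]
opening: 0.0002
```

```bash
python3 -c "
from w import *
meas('pics/w6.png')"
```

```text
9.15 [ 0.5834 -0.0771  0.0699] [-179.8455    0.2807   91.2948] [0.5977 0.0006 1.298 ] 0.0002140457410234212
tab 1222 [ 0.5868 -0.0468  0.0624] ((586.9296875, -47.3748779296875), (14.296765327453613, 14.008845329284668), 83.33843231201172)
```

View pics/w6.png

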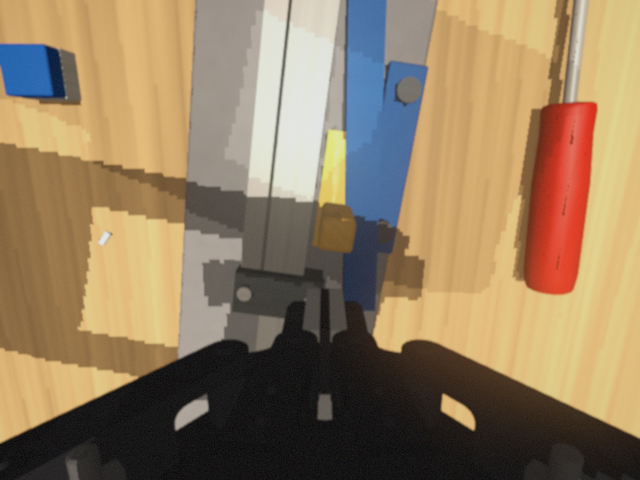

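The wrist view shows the shut fingers at (322,300) behind the tab at (335,228), about 4 mm left of its line. I shift 4 mm, go down, and come up to the tab.

Emit:
drive_tool([
  {"slide": [0, 0.004, 0.012], "twist": [0, 0, 0]},
  {"slide": [0, 0.004, 0.025], "twist": [0, 0, 0]},
  {"slide": [0, 0.004, 0.033], "twist": [0, 0, 0]},
  {"slide": [0, 0.004, 0.033], "twist": [0, 0, 0]},
  {"slide": [0.003, 0.004, 0.033], "twist": [0, 0, 0]},
  {"slide": [0.006, 0.004, 0.033], "twist": [0, 0, 0]},
])

```text
time: 9.95
ee_pos: [0.5891, -0.0715, 0.0389]
ee_rot: [179.9, 0.3, 91.3]
force: [-0.1, 0.1, 0.8]
opening: 0.0001
```

Emit:
drive_tool([
  {"slide": [0.002, 0, 0], "twist": [0, 0, 0]},
  {"slide": [0.004, 0, 0], "twist": [0, 0, 0]},
  {"slide": [0.006, 0, 0], "twist": [0, 0, 0]},
  {"slide": [0.008, 0, 0], "twist": [0, 0, 0]},
  {"slide": [0.01, 0, 0], "twist": [0, 0, 0]},
  {"slide": [0.012, 0, 0], "twist": [0, 0, 0]},
])

```text
time: 10.7
ee_pos: [0.5891, -0.0604, 0.0392]
ee_rot: [179.9, 0.4, 91.3]
force: [-0.0, -4.6, 1.5]
opening: 0.0
```

Emit:
drive_tool([
  {"slide": [0.002, 0, 0], "twist": [0, 0, 0]},
  {"slide": [0.004, 0, 0], "twist": [0, 0, 0]},
  {"slide": [0.006, 0, 0], "twist": [0, 0, 0]},
  {"slide": [0.008, 0, 0], "twist": [0, 0, 0]},
  {"slide": [0.01, 0, 0], "twist": [0, 0, 0]},
])

```text
time: 11.32
ee_pos: [0.5889, -0.0513, 0.0392]
ee_rot: [179.9, 0.5, 91.3]
force: [-0.4, -5.4, 0.4]
opening: -0.0
```

Emit:
drive_tool([
  {"slide": [0.001, 0, 0], "twist": [0, 0, 0]},
  {"slide": [0.002, 0, 0], "twist": [0, 0, 0]},
  {"slide": [0.003, 0, 0], "twist": [0, 0, 0]},
])

```text
time: 11.7
ee_pos: [0.5889, -0.049, 0.0393]
ee_rot: [179.9, 0.6, 91.3]
force: [0.3, -4.9, 0.3]
opening: -0.0001
```

Emit:
drive_tool([
  {"slide": [0.001, 0, 0], "twist": [0, 0, 0]},
  {"slide": [0.002, 0, 0], "twist": [0, 0, 0]},
  {"slide": [0.003, 0, 0], "twist": [0, 0, 0]},
])

```text
time: 12.08
ee_pos: [0.5889, -0.0469, 0.0393]
ee_rot: [179.9, 0.6, 91.3]
force: [-0.3, -5.8, 1.0]
opening: -0.0001
```

Emit:
drive_tool([
  {"slide": [0.0015, 0, 0], "twist": [0, 0, 0]},
  {"slide": [0.0025, 0, 0], "twist": [0, 0, 0]},
  {"slide": [0.0035, 0, 0], "twist": [0, 0, 0]},
])

```text
time: 12.45
ee_pos: [0.5888, -0.0444, 0.0393]
ee_rot: [179.9, 0.7, 91.4]
force: [-1.8, -5.9, -0.2]
opening: -0.0004
```

Emit:
drive_tool([
  {"slide": [0.0015, 0, 0], "twist": [0, 0, 0]},
  {"slide": [0.0025, 0, 0], "twist": [0, 0, 0]},
  {"slide": [0.0035, 0, 0], "twist": [0, 0, 0]},
])

```text
time: 12.82
ee_pos: [0.5888, -0.0419, 0.0393]
ee_rot: [179.9, 0.8, 91.4]
force: [-0.1, -7.0, 0.3]
opening: 0.0001
```

Emit:
drive_tool([
  {"slide": [0.0015, 0, 0], "twist": [0, 0, 0]},
  {"slide": [0.0025, 0, 0], "twist": [0, 0, 0]},
  {"slide": [0.0035, 0, 0], "twist": [0, 0, 0]},
])

```text
time: 13.2
ee_pos: [0.5887, -0.0395, 0.0393]
ee_rot: [179.9, 0.9, 91.4]
force: [-1.3, -6.9, 0.0]
opening: 0.0003
```

Emit:
drive_tool([
  {"slide": [0.0015, 0, 0], "twist": [0, 0, 0]},
  {"slide": [0.0025, 0, 0], "twist": [0, 0, 0]},
])

```text
time: 13.45
ee_pos: [0.5887, -0.038, 0.0393]
ee_rot: [179.9, 1.0, 91.4]
force: [-0.4, -7.0, 0.2]
opening: -0.0
```

Emit:
drive_tool([
  {"slide": [0.0015, 0, 0], "twist": [0, 0.005, 0]},
  {"slide": [0.0025, 0, 0], "twist": [0, 0.01, 0]},
  {"slide": [0.0035, 0, 0], "twist": [0, 0.015, 0]},
])

```text
time: 13.82
ee_pos: [0.5886, -0.0357, 0.0392]
ee_rot: [179.9, 0.2, 91.4]
force: [-0.0, -7.4, -1.0]
opening: -0.0001
```

Emit:
drive_tool([
  {"slide": [0.0015, 0, 0], "twist": [0, 0, 0]},
  {"slide": [0.0025, 0, 0], "twist": [0, 0, 0]},
])

```text
time: 14.08
ee_pos: [0.5887, -0.0349, 0.0393]
ee_rot: [179.9, 0.4, 91.5]
force: [-0.7, -11.8, -0.3]
opening: 0.0002
```

The wedge bites at TCP y of about -0.036. Now I build up to about 13 N, held.

Emit:
drive_tool([
  {"slide": [0.0015, 0, 0], "twist": [0, 0, 0]},
  {"slide": [0.0022, 0, 0], "twist": [0, 0, 0]},
  {"slide": [0.0022, 0, 0], "twist": [0, 0, 0]},
])

```text
time: 14.45
ee_pos: [0.5887, -0.0349, 0.0393]
ee_rot: [179.9, 0.5, 91.5]
force: [-0.5, -11.4, 0.0]
opening: -0.0001
```

Emit:
drive_tool([
  {"slide": [0.0015, 0, 0], "twist": [0, 0, 0]},
  {"slide": [0.0022, 0, 0], "twist": [0, 0, 0]},
  {"slide": [0.0026, 0, 0], "twist": [0, 0, 0]},
  {"slide": [0.0026, 0, 0], "twist": [0, 0, 0]},
])

```text
time: 14.95
ee_pos: [0.5887, -0.0347, 0.0393]
ee_rot: [179.9, 0.7, 91.6]
force: [-1.3, -13.3, -0.5]
opening: 0.0001
```

Run:
```python
from w import *
read_camera("scene");o=get_obs();print(o["ee_pos"],o["force"])
```

```text
14.95 [ 0.5887 -0.0347  0.0393] [179.9054   0.7262  91.5842] [ -1.2538 -13.2941  -0.5411] 9.195051272174933e-05
[ 0.5888 -0.0347  0.0393] [ -0.8702 -13.2473  -1.2059]
```

It holds at 13.3 N. I keep that up briefly, then back away and lift.

Emit:
drive_tool([
  {"slide": [0.002, 0, 0], "twist": [0, 0, 0]},
  {"slide": [0.0026, 0, 0], "twist": [0, 0, 0]},
  {"slide": [0.0026, 0, 0], "twist": [0, 0, 0]},
  {"slide": [0.0026, 0, 0], "twist": [0, 0, 0]},
])

```text
time: 15.5
ee_pos: [0.5888, -0.0347, 0.0394]
ee_rot: [179.9, 0.9, 91.6]
force: [-1.2, -12.8, -0.8]
opening: -0.0001
```

Emit:
drive_tool([
  {"slide": [-0.003, 0, 0], "twist": [0, 0, 0]},
  {"slide": [-0.01, 0, 0], "twist": [0, 0, 0]},
  {"slide": [-0.015, 0, 0], "twist": [0, 0, 0]},
  {"slide": [-0.015, 0, -0.03], "twist": [0, 0, 0]},
  {"slide": [-0.04, 0, -0.07], "twist": [0, 0, 0]},
  {"slide": [-0.08, 0, -0.12], "twist": [0, 0, 0]},
  {"slide": [-0.12, 0, -0.15], "twist": [0, 0, 0]},
  {"slide": [-0.16, 0, -0.15], "twist": [0, 0, 0]},
  {"slide": [-0.2, 0, -0.15], "twist": [0, 0, 0]},
  {"slide": [-0.2, 0, -0.15], "twist": [0, 0, 0]},
])

```text
time: 16.75
ee_pos: [0.5943, -0.235, 0.1927]
ee_rot: [179.9, 1.0, 91.5]
force: [-0.6, 0.9, 0.4]
opening: 0.0
```

Run:
```python
from w import *
meas()
im,d=read_camera("scene");a=cv2.resize(im[225:310,150:440],None,fx=2.7,fy=2.7,interpolation=cv2.INTER_CUBIC)
im,d=read_camera("top");b=cv2.resize(im[170:290,165:455],None,fx=2.7,fy=2.7,interpolation=cv2.INTER_CUBIC)
cv2.imwrite("pics/s7.png",cv2.vconcat([a,b]))
```

```text
16.75 [ 0.5943 -0.235   0.1927] [179.8513   0.9821  91.4565] [-0.5879  0.9099  0.3625] 3.135786301880653e-05
post 574 [ 0.5525 -0.1423  0.0634] ((552.1756591796875, -142.0861358642578), (16.014789581298828, 14.164680480957031), 83.32937622070312)
```

View pics/s7.png

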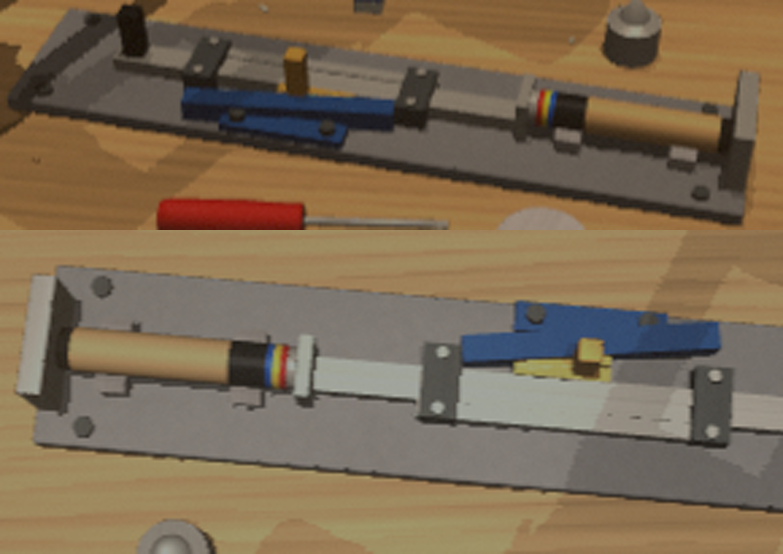

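The final views show the nose at (300,370) against the ringed end, the bumper at (65,347) against the plate, the wedge forward on the bar, and the bystanders untouched. The post has not moved since release, so I hand in.

```bash
python3 -c "
from plant import *
arm.job_done();print(get_obs()['time'])"
```

```text
the job is handed in; nothing more can be done
the job is handed in; nothing more can be done
```

The length stop is set against the extension and locked with the wedge. I handed the job in shortly after 16.8 s on the robot's clock, well inside the 48 s limit.

- **Stop bar:** I slid it about 43.5 mm by the post until it stopped. The most I read at the wrist was about 13 N, part of it bar friction, so the press on the extension stayed under 20 N. I eased to about 6 N before letting go. My measurements put the nose 140 mm from the end plate.
- **Wedge:** With the shut fingers I pushed it about 30 mm along the ramp until it bit. I held it at about 13 N (readings 12.8 to 13.3 N), then backed away and lifted clear.
- **Last checks:** The post is where I released it, to within 0.2 mm along the bar. Both camera views show no visible gap at the nose or the end plate, and the other things in view look untouched.
- **Limits of the checks:** The cameras are only good to about 2 mm, so contact at the two ends rests mainly on the force stop and the post not moving. One reading differed: the last look put the post about 1.8 mm further across the bar. I took most of that as camera error, and part may be the wedge taking up the 1 mm side play.

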